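# Tip the swept-up clothes pegs back into the peg basket

## Robot

A 6-joint arm with a two-finger parallel gripper is mounted at the origin on the work surface. World frame = base frame: x ahead of the robot, y to its left, z up, the work surface at z = 0. Lengths are in m, angles in degrees, forces in N, time in s.
With the tool pointing down it reaches from about 0.3 to 0.75 m from the base axis. Payload 8.5 kg.
Tool frame: the origin (TCP) lies at the very end of the fingers, on their centre line; the grasp point (between the pads) lies 19 mm behind it (env.tcp_to_grasp is the distance from the TCP to the grasp point, in m); z points along the fingers, y is the line along which they close (so a half turn about z gives the same grasp; the last joint's range is limited). The gripper opens to 85 mm and grips with 20 to 120 N. Pads are 22 mm wide; open, the fingers measure 114 mm over their backs; the gripper's body (76 mm by 85 mm) begins 54 mm behind the grasp point. The pads swing forward as they close: fully open they stand 13 mm farther back than shut.
Start: joints at [-12.336, 21.807, 74.336, -0, 83.858, -12.336], TCP at [0.55, 0, 0.231] pointing down, gripper open.
Joint ranges: [-178.18, 178.18], [-50.72, 133.34], [12.68, 142.11], [-81.47, 261.47], [9.98, 163.14], [-165.26, 165.26]. Speed limits (degrees/s): [136.94, 136.94, 180, 180, 180, 180].

## Interface

Orientations are given as a 3x3 rotation matrix whose columns are the frame's x, y, z axes.
In Python, from rig import status, get_image, env gives the robot as it stands.
- The arm moves only by the shell command python3 -m handwheel 'ROWS' [FORCE]. ROWS is text: rows parted by semicolons, each of 7 numbers parted by spaces: the shift along the world's x, y, z in cm, then the turn, a rotation vector about the world's x, y, z in degrees, then the opening, from 0 (shut) to 1 (fully open). In form: dx dy dz wx wy wz gripper; .... A call has 1 to 8 rows; each row is the pose to reach, as a shift and turn from the pose commanded when the call began; what a row does not reach only later rows make up. A row lasts 1/12 s, in which the tool goes at most 41.7 mm and 7.16 degrees, less where a joint would pass 70% of its speed; a pose out of reach is approached as far as the arm can. A call with a gripper value outside its range is refused whole. The fingers move at their own pace and stop on an object; FORCE is the grip in N (left out, the last holds). Time passes only in rows, so rows that repeat a pose let the fingers close. It gives the time, the measured TCP pose, the force, the opening and the grip force at its end, in the units of the state.
- status.observe(): the state, without advancing time (a new reading comes with each control period).
- get_image(name): name is "scene" or "side" or "wrist"; returns a dict with "color" (480x640x3 uint8, red, green, blue), "vertical_fov" (degrees; the focal length in pixels is half the picture's height over the tangent of half this angle, whatever the lens; pixels are square), "cx", "cy" (the principal point, pixels), "xyz" and "orientation" of the camera in the world. Camera axes: x right, y down, z forward; pixel columns grow to the right and rows downward; lengths in m; the calibration is good to about 2 mm. A picture is of the moment at which its call begins. There is no depth.
- env.close_job(): hands the job in; it is judged then, once.
The state is a dict: "time_s": time; "q": joint angles; "qvel": joint speeds; "joint_efforts": joint torques, N m; "position": TCP position; "tool_rot": TCP orientation; "ft_force": force on the tool from outside, world axes, zero at the start; "wrist_torque": the same for the moment, N m; "grip_width": finger opening in m; "gripper_force": force on a finger pad.
Only numpy, scipy, OpenCV 4.12 (cv2) and the standard library are available. Lean on these libraries where they do the work, as an engineer would, in place of code of your own. Each camera call takes 0.05 s, during which the arm holds its last target. There are 200 camera calls.

## Task

The clothes pegs somebody spilled have been swept up in the dustpan. Pick the dustpan up by its handle with the pegs on it, tip all four out over its open front edge into the peg basket, holding that edge over the basket and less than a hand's breadth above its rim, then put the empty dustpan back down flat on the counter. Leave the basket standing on the counter with all the pegs inside, and leave the jug, the spray bottle and the carton alone.

Things in the scene. Friction and masses are not known exactly. Their poses are not given: they have to be found in the camera images.
- dustpan: grey plastic dustpan, 0.14-0.21 kg, flat on the counter left or right, basket on the other side. Origin: centre of the pan's underside; +x towards the handle, -x towards the open front edge, which faces the robot within 0.5 rad. Smooth floor 3 mm thick, 200 (x) by 210 mm (y). Lips 4 mm thick on three sides: back 45 mm high at x = 100 mm, sides 14 mm high in front to 45 mm behind
- dustpan_grip (a point): where to take the dustpan: middle of its handle, 150 mm from the pan's origin towards +x and 36 mm above its underside; axes as the dustpan's. The handle is a level bar along x from 130 to 215 mm, 24 mm wide (y) and 22 mm high, 25 to 47 mm above the counter. The pan's centre of mass lies about 55 mm from its origin towards the handle
- dustpan_lip (a point): middle of the dustpan's open front edge, on top of its floor: 100 mm from the pan's origin towards -x, 3 mm above its underside; axes as the dustpan's. Pegs begin to slide over the floor at a tilt between about 17 and 26 degrees; 40 degrees empties it
- basket: white slotted plastic basket, open on top, 210 mm along x, 290 mm along y, rim 110 mm high, walls and floor 4 mm; 0.45 kg, loose on the counter, turned up to 0.3 rad. Origin at the centre of its underside, z up. Three more pegs of the same kind already lie on its floor
- peg0: one of four like wooden spring clothes pegs that start lying on their side, scattered and turned at random, on the dustpan's floor. 76 mm long (its x, jaws to +x), about 23 mm wide (y), 11 mm thick (z); 14 g. Origin at the centre of its underside as it lies
- peg1: one of four like wooden spring clothes pegs that start lying on their side, scattered and turned at random, on the dustpan's floor. 76 mm long (its x, jaws to +x), about 23 mm wide (y), 11 mm thick (z); 14 g. Origin at the centre of its underside as it lies
- peg2: one of four like wooden spring clothes pegs that start lying on their side, scattered and turned at random, on the dustpan's floor. 76 mm long (its x, jaws to +x), about 23 mm wide (y), 11 mm thick (z); 14 g. Origin at the centre of its underside as it lies
- peg3: one of four like wooden spring clothes pegs that start lying on their side, scattered and turned at random, on the dustpan's floor. 76 mm long (its x, jaws to +x), about 23 mm wide (y), 11 mm thick (z); 14 g. Origin at the centre of its underside as it lies
- jug: bystander: blue detergent jug with a white cap, 90 x 130 mm and 200 mm tall, on one side of the counter. Origin at the centre of its underside
- spray: bystander: clear spray bottle with a white trigger head, 72 mm in diameter and 192 mm tall, on the other side of the counter. Origin at the centre of its underside
- carton: bystander: plain carton lying flat beyond the work, 80 mm (x) x 140 mm (y), 60 mm high. Origin at the centre of its underside
Things that resemble listed ones, but are neither listed nor needed, are in the scene too. What is shaped like the peg1 but blue or green is not meant.

How it is judged (in metres and radians):
On the way, in this order (a step that is already met when the one before it is completed fails the run):
1. the dustpan has been lifted at least 40 mm off the counter with all four pegs on it (height (world z) of dustpan above 0.04 m and x of peg0 in the frame of dustpan between -0.105 and 0.105 m and y of peg0 in the frame of dustpan between -0.105 and 0.105 m and z of peg0 in the frame of dustpan between -0.01 and 0.06 m and x of peg1 in the frame of dustpan between -0.105 and 0.105 m and y of peg1 in the frame of dustpan between -0.105 and 0.105 m and z of peg1 in the frame of dustpan between -0.01 and 0.06 m and x of peg2 in the frame of dustpan between -0.105 and 0.105 m and y of peg2 in the frame of dustpan between -0.105 and 0.105 m and z of peg2 in the frame of dustpan between -0.01 and 0.06 m and x of peg3 in the frame of dustpan between -0.105 and 0.105 m and y of peg3 in the frame of dustpan between -0.105 and 0.105 m and z of peg3 in the frame of dustpan between -0.01 and 0.06 m), for 0.2 s.
2. the dustpan is tipped front edge down by 17 degrees or more with at least one peg still on it, the middle of the front edge over the basket and less than 100 mm above its rim (angle between dustpan's own x axis and vertical below 1.27 rad and height (world z) of dustpan_lip below 0.21 m and x of dustpan_lip in the frame of basket between -0.105 and 0.105 m and y of dustpan_lip in the frame of basket between -0.145 and 0.145 m and z of dustpan_lip in the frame of basket below 0.215 m and ((x of peg0 in the frame of dustpan between -0.105 and 0.105 m and y of peg0 in the frame of dustpan between -0.105 and 0.105 m and z of peg0 in the frame of dustpan between -0.01 and 0.06 m) or (x of peg1 in the frame of dustpan between -0.105 and 0.105 m and y of peg1 in the frame of dustpan between -0.105 and 0.105 m and z of peg1 in the frame of dustpan between -0.01 and 0.06 m) or (x of peg2 in the frame of dustpan between -0.105 and 0.105 m and y of peg2 in the frame of dustpan between -0.105 and 0.105 m and z of peg2 in the frame of dustpan between -0.01 and 0.06 m) or (x of peg3 in the frame of dustpan between -0.105 and 0.105 m and y of peg3 in the frame of dustpan between -0.105 and 0.105 m and z of peg3 in the frame of dustpan between -0.01 and 0.06 m))).
At the end, for the whole second after the job is handed in: All four pegs lie at rest inside the basket, below its rim (origins within its outline and under 110 mm above its underside); the dustpan stands at rest flat on the counter, right way up (underside within 8 mm of it, tilted less than 0.1 rad); the basket stands upright on the counter (x of peg0 in the frame of basket between -0.105 and 0.105 m and y of peg0 in the frame of basket between -0.145 and 0.145 m and z of each of peg0, peg1, peg2, peg3 in the frame of basket below 0.11 m and linear speed of each of peg0, peg1, peg2, peg3 below 0.03 m/s and x of peg1 in the frame of basket between -0.105 and 0.105 m and y of peg1 in the frame of basket between -0.145 and 0.145 m and x of peg2 in the frame of basket between -0.105 and 0.105 m and y of peg2 in the frame of basket between -0.145 and 0.145 m and x of peg3 in the frame of basket between -0.105 and 0.105 m and y of peg3 in the frame of basket between -0.145 and 0.145 m and height (world z) of each of dustpan, basket below 0.008 m and angle between each of dustpan, basket's own z axis and vertical below 0.1 rad and linear speed of dustpan below 0.02 m/s); the robot touches nothing.
It fails at once if the jug is shoved more than 50 mm or tipped over (distance of jug from where it was at the start of the episode above 0.05 m or angle between jug's own z axis and vertical above 0.5 rad).
It fails at once if the spray is shoved more than 50 mm or tipped over (distance of spray from where it was at the start of the episode above 0.05 m or angle between spray's own z axis and vertical above 0.5 rad).
It fails at once if the carton is shoved more than 50 mm or tipped over (distance of carton from where it was at the start of the episode above 0.05 m or angle between carton's own z axis and vertical above 0.5 rad).
It also fails if it takes over 64 s, if anything falls off the work surface, if the arm or the gripper's body presses on something with over 40 N, if the wrist force passes 120 N, or if a joint passes its speed limit or range.

## Working session

There is one attempt and no reset: what is moved stays moved. The work goes in short steps, Python scripts to look and compute and a shell command to move; the robot and the scene stay as the last step left them, time stands still between calls to the robot, and variables do not carry over. Pictures are saved under pics/ and viewed, at most 10 in all, crops included, and the job is handed in when it is done.

```bash
ls; mkdir -p pics; cat > h.py <<'E'
import numpy as np, cv2
from rig import status, get_image, env
def snap(n,f):
    im=get_image(n); cv2.imwrite('pics/'+f,im['color'][:,:,::-1]); return im
def ray(im,u,v):
    f=240/np.tan(np.radians(im['vertical_fov'])/2)
    return np.array(im['orientation'])@np.array([(u-im['cx'])/f,(v-im['cy'])/f,1])
def px(im,u,v,z):
    d=ray(im,u,v); o=np.array(im['xyz']); return o+d*(z-o[2])/d[2]
def proj(im,p):
    f=240/np.tan(np.radians(im['vertical_fov'])/2)
    c=np.array(im['orientation']).T@(np.array(p)-im['xyz']); return c[:2]/c[2]*f+[im['cx'],im['cy']]
E
python3 - <<'E'
from h import *
import pickle
d={n:snap(n,n+'0.png') for n in('scene','side')}
pickle.dump(d,open('d0.pkl','wb'))
for n in d: print(n,d[n]['xyz'],d[n]['vertical_fov'],np.round(d[n]['orientation'],2).tolist())
s=status.observe(); print(s['position'],np.round(s['tool_rot'],3),s['time_s'])
E
```

```text
pics
scene [ 1.02812047 -0.84852257  1.1946295 ] 43.029692780116385 [[0.87, 0.38, -0.33], [0.5, -0.65, 0.57], [0.0, -0.66, -0.75]]
side [-0.39920607 -1.07315704  0.84638557] 43.69165963720258 [[0.76, -0.32, 0.57], [-0.65, -0.38, 0.66], [0.0, -0.87, -0.49]]
[5.49742601e-01 6.56491314e-05 2.30781476e-01] [[-0.     1.    -0.001]
 [ 1.     0.     0.   ]
 [ 0.    -0.001 -1.   ]] 0.1
```

View pics/scene0.png

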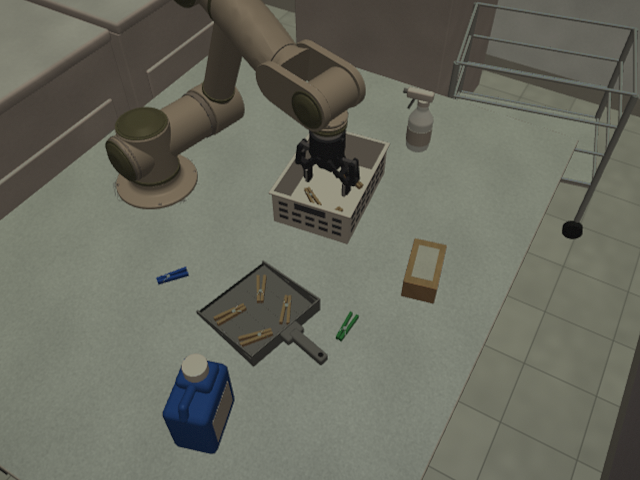

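View pics/side0.png

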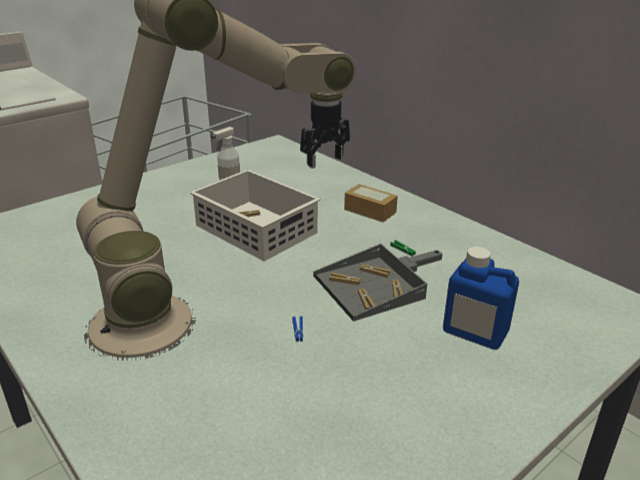

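The scene view shows the dustpan with corners near (198,312), (264,263), (320,298) and (252,362), and its handle end at (323,358). The basket's rim is around (274,190) to (388,145). In the side view the rim corners are near (194,191), (248,172), (318,200) and (263,222).

```bash
python3 - <<'E'
from h import *
import pickle
d=pickle.load(open('d0.pkl','rb')); S,T=d['scene'],d['side']
def show(n,im,pts):
    for u,v,z in pts: print(n,(u,v),np.round(px(im,u,v,z),3))
show('pan scene',S,[(198,312,.014),(264,263,.014),(320,298,.045),(252,362,.0),(323,356,.047),(288,328,.047)])
show('pan side',T,[(314,276,.014),(355,319,.0),(427,288,.045),(380,243,.045),(440,253,.047)])
show('basket side',T,[(194,191,.11),(248,172,.11),(318,200,.11),(263,222,.11),(265,255,0)])
show('basket scene',S,[(274,190,.11),(388,145,.11),(355,213,.11),(347,241,0),(274,218,0)])
show('obst scene',S,[(198,450,0),(418,150,0),(405,297,0),(435,300,0),(441,262,0)])
a=[cv2.resize(cv2.imread('pics/scene0.png')[120:380,180:400],None,fx=1.8,fy=1.8,interpolation=2),cv2.resize(cv2.imread('pics/side0.png')[160:330,190:450],None,fx=1.5,fy=1.8,interpolation=2)]
E
```

```text
pan scene (198, 312) [ 0.384 -0.306  0.014]
pan scene (264, 263) [ 0.436 -0.108  0.014]
pan scene (320, 298) [ 0.62  -0.148  0.045]
pan scene (252, 362) [ 0.56  -0.344  0.   ]
pan scene (323, 356) [ 0.701 -0.277  0.047]
pan scene (288, 328) [ 0.6   -0.255  0.047]
pan side (314, 276) [ 0.41  -0.124  0.014]
pan side (355, 319) [ 0.38  -0.303  0.   ]
pan side (427, 288) [ 0.548 -0.367  0.045]
pan side (380, 243) [ 0.613 -0.152  0.045]
pan side (440, 253) [ 0.692 -0.289  0.047]
basket side (194, 191) [0.337 0.317 0.11 ]
basket side (248, 172) [0.53  0.328 0.11 ]
basket side (318, 200) [0.568 0.047 0.11 ]
basket side (263, 222) [0.378 0.042 0.11 ]
basket side (265, 255) [0.388 0.054 0.   ]
basket scene (274, 190) [0.375 0.041 0.11 ]
basket scene (388, 145) [0.548 0.341 0.11 ]
basket scene (355, 213) [0.59  0.073 0.11 ]
basket scene (347, 241) [0.574 0.069 0.   ]
basket scene (274, 218) [0.367 0.042 0.   ]
obst scene (198, 450) [ 0.579 -0.561  0.   ]
obst scene (418, 150) [0.586 0.486 0.   ]
obst scene (405, 297) [ 0.778 -0.017  0.   ]
obst scene (435, 300) [0.843 0.011 0.   ]
obst scene (441, 262) [0.811 0.126 0.   ]
```

```bash
cat > fit.py <<'E'
from h import *
from scipy.optimize import least_squares
def fit(obs,x0):
    def pose(p,l):
        c,s=np.cos(p[2]),np.sin(p[2]); return [p[0]+c*l[0]-s*l[1],p[1]+s*l[0]+c*l[1],l[2]]
    r=lambda p:np.concatenate([proj(im,pose(p,l))-uv for im,l,uv in obs])
    o=least_squares(r,x0,loss='soft_l1',f_scale=2); return o.x,r(o.x).reshape(-1,2)
E
python3 - <<'E'
from fit import *
import pickle
d=pickle.load(open('d0.pkl','rb')); S,T=d['scene'],d['side']
o=[(S,(-.1,-.105,.014),(198,312)),(S,(-.1,.105,.014),(264,263)),(S,(.1,.105,.045),(320,298)),(S,(.1,-.105,0),(252,362)),(S,(.215,0,.047),(325,355)),
(T,(-.1,.105,.014),(314,275)),(T,(-.1,-.105,0),(355,319)),(T,(.1,-.105,.045),(427,288)),(T,(.1,.105,.045),(380,243)),(T,(.215,0,.047),(441,253))]
x,r=fit(o,[.5,-.2,0]); print('pan',x,np.round(r,1).tolist())
c,s=np.cos(x[2]),np.sin(x[2]); print('grip',x[0]+.15*c,x[1]+.15*s)
a,b=.105,.145
o=[(T,(-a,b,.11),(194,191)),(T,(a,b,.11),(248,172)),(T,(a,-b,.11),(318,200)),(T,(-a,-b,.11),(263,222)),(T,(-a,-b,0),(265,255)),
(S,(-a,-b,.11),(274,190)),(S,(a,b,.11),(388,145)),(S,(a,-b,.11),(355,213)),(S,(a,-b,0),(347,241)),(S,(-a,-b,0),(274,218))]
x,r=fit(o,[.46,.19,0]); print('basket',x,np.round(r,1).tolist())
E
```

```text
pan [ 0.49756672 -0.22686473 -0.24214246] [[-2.8, -1.8], [-1.8, -3.5], [0.0, 0.2], [1.3, 4.8], [-0.5, 2.7], [-1.0, -5.1], [-1.0, 1.4], [1.1, -6.0], [0.8, -1.3], [-0.5, -3.5]]
grip 0.6431906902070244 -0.26283219660245505
basket [0.46011782 0.19509435 0.12458767] [[-1.3, -1.2], [-0.2, -3.8], [-0.3, -3.6], [-0.4, 0.9], [-0.7, 4.3], [-0.9, 0.4], [1.0, -2.4], [-4.3, 1.2], [2.1, 2.4], [1.5, 1.9]]
```

```bash
python3 -m handwheel '9.3 -26.3 0 0 0 -40 1; 9.3 -26.3 0 0 0 -40 1; 9.3 -26.3 0 0 0 -40 1; 9.3 -26.3 0 0 0 -40 1; 9.3 -26.3 0 0 0 -40 1; 9.3 -26.3 0 0 0 -40 1; 9.3 -26.3 0 0 0 -40 1; 9.3 -26.3 0 0 0 -40 1' 100
python3 -m handwheel '0 0 0 0 0 -36 1; 0 0 0 0 0 -36 1; 0 0 0 0 0 -36 1; 0 0 0 0 0 -36 1; 0 0 0 0 0 -36 1; 0 0 0 0 0 -36 1; 0 0 0 0 0 -36 1; 0 0 0 0 0 -36 1'
python3 - <<'E'
from h import *
import pickle
d=snap('wrist','w1.png');pickle.dump(d,open('d1.pkl','wb'))
s=status.observe(); print(s['q'],s['position'],np.round(s['tool_rot'],3))
x=[0.4976,-.2269,-.242];c,sn=np.cos(x[2]),np.sin(x[2])
for l in [(.13,0,.047),(.215,0,.047),(.1,.105,.045),(.1,-.105,.045)]: print(l,proj(d,[x[0]+c*l[0]-sn*l[1],x[1]+sn*l[0]+c*l[1],l[2]]))
E
```

```text
time_s: 0.77
position: [0.6431, -0.2685, 0.2289]
tool_rot: [[0.647, 0.763, -0.002], [0.763, -0.647, 0.0], [-0.001, -0.001, -1.0]]
ft_force: [0.2, -0.1, 0.0]
grip_width: 0.0853
gripper_force: 0.0
time_s: 1.43
position: [0.6429, -0.2627, 0.2312]
tool_rot: [[0.969, 0.246, -0.0], [0.246, -0.969, 0.0], [-0.0, -0.0, -1.0]]
ft_force: [-0.3, 0.5, -0.3]
grip_width: 0.0852
gripper_force: 0.0
[-3.19699000e+01  3.73068001e+01  4.71443582e+01 -1.36861018e-04
  9.55652418e+01  4.38459390e+01] [ 0.64295083 -0.26278347  0.23121317] [[ 0.97   0.245 -0.   ]
 [ 0.245 -0.97   0.   ]
 [-0.    -0.    -1.   ]]
(0.13, 0, 0.047) [311.26341734 238.0452142 ]
(0.215, 0, 0.047) [359.34908496 149.87849545]
(0.1, 0.105, 0.045) [187.61474519 211.82043442]
(0.1, -0.105, 0.045) [395.73304774 315.58809774]
```

View pics/w1.png

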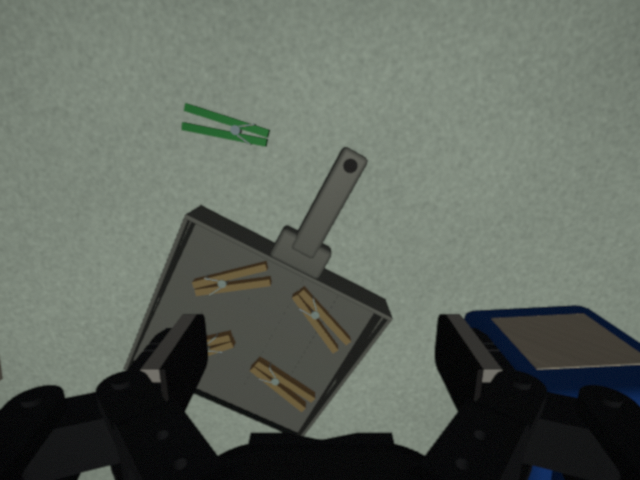

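The wrist view shows the handle running from (309,250) to (355,152) and the back corners at (190,208) and (390,316), all matching the predictions to within a few pixels. The tool yaw is mirrored, so it needs another −28° before I descend.

```bash
python3 -m handwheel '0 0 0 0 0 -28 1; 0 0 0 0 0 -28 1; 0 0 0 0 0 -28 1; 0 0 0 0 0 -28 1; 0 0 -4 0 0 -28 1; 0 0 -8 0 0 -28 1; 0 0 -11 0 0 -28 1; 0 0 -11 0 0 -28 1'
python3 -m handwheel '0 0 -2 0 0 0 1; 0 0 -4 0 0 0 1; 0 0 -6 0 0 0 1; 0 0 -8 0 0 0 1; 0 0 -9.5 0 0 0 1; 0 0 -10.3 0 0 0 1; 0 0 -10.3 0 0 0 1; 0 0 -10.3 0 0 0 1'
python3 - <<'E'
from h import *
snap('wrist','w2.png')
E
```

```text
time_s: 2.15
position: [0.6404, -0.2614, 0.1143]
tool_rot: [[0.971, -0.24, -0.011], [-0.24, -0.971, 0.007], [-0.012, -0.004, -1.0]]
ft_force: [-1.0, 0.3, -0.7]
grip_width: 0.0856
gripper_force: 0.0
time_s: 2.82
position: [0.6437, -0.2634, 0.0198]
tool_rot: [[0.97, -0.241, 0.002], [-0.241, -0.97, -0.001], [0.002, 0.001, -1.0]]
ft_force: [0.5, -1.0, 1.0]
grip_width: 0.0852
gripper_force: 0.0
```

View pics/w2.png

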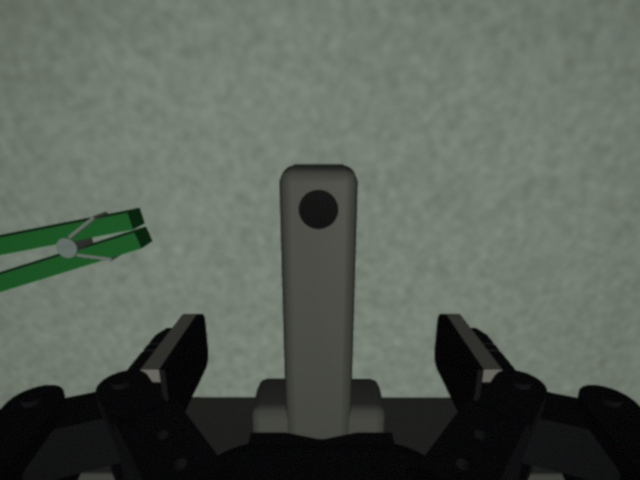

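The handle is centred between the fingers at x≈319 and runs vertically in the picture, so I close the gripper.

```bash
python3 -m handwheel '0 0 -0.1 0 0 0 0; 0 0 -0.1 0 0 0 0; 0 0 -0.1 0 0 0 0; 0 0 -0.1 0 0 0 0; 0 0 -0.1 0 0 0 0; 0 0 -0.1 0 0 0 0; 0 0 -0.1 0 0 0 0; 0 0 -0.1 0 0 0 0' 100
python3 -m handwheel '0 0 0 0 0 0 0; 0 0 0 0 0 0 0; 0 0 0 0 0 0 0; 0 0 0 0 0 0 0; 0 0 0.3 0 0 0 0; 0 0 0.6 0 0 0 0; 0 0 1 0 0 0 0; 0 0 1.5 0 0 0 0' 100
python3 -m handwheel '0 0 0.7 0 0 0 0; 0 0 1.4 0 0 0 0; 0 0 2.2 0 0 0 0; 0 0 3 0 0 0 0; 0 0 4 0 0 0 0; 0 0 5 0 0 0 0; 0 0 6 0 0 0 0; 0 0 6.7 0 0 0 0'
python3 - <<'E'
from h import *
snap('side','s2.png')
E
```

```text
time_s: 3.53
position: [0.6431, -0.263, 0.0177]
tool_rot: [[0.97, -0.242, 0.0], [-0.242, -0.97, -0.0], [0.0, 0.0, -1.0]]
ft_force: [-1.1, 1.4, 4.5]
grip_width: 0.0226
gripper_force: 97.6
time_s: 4.2
position: [0.6428, -0.2629, 0.0321]
tool_rot: [[0.97, -0.242, -0.001], [-0.242, -0.97, 0.001], [-0.001, -0.0, -1.0]]
ft_force: [-0.3, -0.1, -2.8]
grip_width: 0.0225
gripper_force: 98.0
time_s: 4.87
position: [0.6433, -0.2631, 0.1011]
tool_rot: [[0.97, -0.242, 0.001], [-0.242, -0.97, -0.001], [0.002, 0.0, -1.0]]
ft_force: [0.4, 0.6, -2.8]
grip_width: 0.0227
gripper_force: 98.1
```

View pics/s2.png

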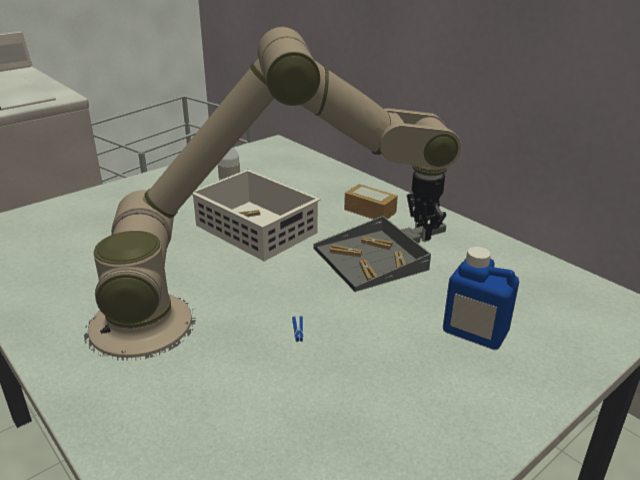

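Lifted with all four pegs still on the pan, around (345–400, 240–275). Next I lift higher and carry it gently towards the basket.

```bash
python3 -m handwheel '0 0 0.5 0 0 0 0; 0 0 1.5 0 0 0 0; 0 0 3 0 0 0 0; 0 0 5 0 0 0 0; 0 0 7 0 0 0 0; 0 0 9 0 0 0 0; 0 0 10.5 0 0 0 0; 0 0 11.3 0 0 0 0'
python3 -m handwheel '0 0.3 0 0 0 0 0; 0 0.9 0 0 0 -0.3 0; 0.1 1.8 0 0 0 -0.6 0; 0.3 3 0 0 0 -1 0; 0.5 4.4 0 0 0 -1.5 0; 0.8 6 0 0 0 -2 0; 1 7.7 0 0 0 -2.5 0; 1.2 9.5 0 0 0 -3 0'
python3 -m handwheel '0.3 1.8 0 0 0 -0.7 0; 0.5 3.6 0 0 0 -1.4 0; 0.8 5.4 0 0 0 -2 0; 1 7.2 0 0 0 -2.7 0; 1.2 9 0 0 0 -3.4 0; 1.4 10.8 0 0 0 -4 0; 1.6 12.6 0 0 0 -4.5 0; 1.8 14.4 0 0 0 -5 0'
python3 -m handwheel '0.2 1.7 0 0 0 -0.7 0; 0.4 3.3 0 0 0 -1.4 0; 0.6 4.8 0 0 0 -2 0; 0.8 6.1 0 0 0 -2.5 0; 1 7.2 0 0 0 -3 0; 1.2 8.1 0 0 0 -3 0; 1.3 8.6 0 0 0 -3 0; 1.3 8.8 0 0 0 -3 0'
python3 - <<'E'
from h import *
import pickle
d=snap('scene','c3.png');pickle.dump(d,open('d3.pkl','wb'))
s=status.observe(); R=np.array(s['tool_rot']);p=np.array(s['position'])
P=np.column_stack([R[:,0],-R[:,1],-R[:,2]]); print(s['q'],p)
for l in [(-.1,-.105,.014),(-.1,.105,.014),(.1,.105,.045),(.1,-.105,.045),(.215,0,.047)]:
    print(l,proj(d,p+P@(np.array(l)-[.15,0,.0177])))
E
```

```text
time_s: 5.58
position: [0.6433, -0.2632, 0.215]
tool_rot: [[0.97, -0.242, 0.003], [-0.242, -0.97, -0.002], [0.003, 0.001, -1.0]]
ft_force: [0.6, -0.6, -1.5]
grip_width: 0.0222
gripper_force: 98.1
time_s: 6.25
position: [0.6549, -0.166, 0.2114]
tool_rot: [[0.956, -0.293, -0.001], [-0.293, -0.956, 0.001], [-0.002, -0.0, -1.0]]
ft_force: [0.9, -0.3, -2.7]
grip_width: 0.0225
gripper_force: 98.1
time_s: 6.92
position: [0.6726, -0.0217, 0.2115]
tool_rot: [[0.927, -0.375, -0.002], [-0.375, -0.927, 0.0], [-0.002, 0.0, -1.0]]
ft_force: [0.2, -0.5, -3.4]
grip_width: 0.0223
gripper_force: 98.1
time_s: 7.58
position: [0.6859, 0.0653, 0.2119]
tool_rot: [[0.907, -0.421, -0.001], [-0.421, -0.907, 0.0], [-0.001, 0.0, -1.0]]
ft_force: [-0.1, 0.2, -2.3]
grip_width: 0.0226
gripper_force: 98.1
[-4.41127533e+00  3.71390146e+01  5.05529010e+01 -1.30683459e-03
  9.23429291e+01  1.10533171e+02] [0.68580783 0.06493743 0.21197292]
(-0.1, -0.105, 0.014) [293.21775519 158.05845569]
(-0.1, 0.105, 0.014) [362.24669053 126.41822395]
(0.1, 0.105, 0.045) [415.20605236 160.6916824 ]
(0.1, -0.105, 0.045) [342.55467485 197.4585465 ]
(0.215, 0, 0.047) [413.23872388 208.10778513]
```

View pics/c3.png

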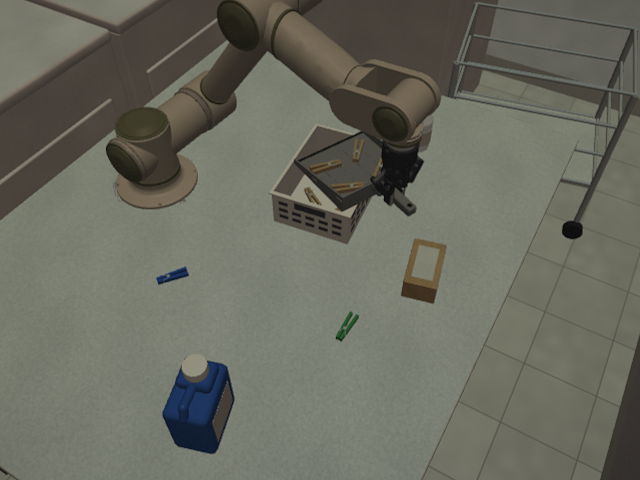

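The pan is level over the basket with four pegs on it, front corners at (296,163) and (362,131), agreeing with the prediction to about 5 px. I'll check the basket fit with the newly visible far corner at (319,127) and compute the tipping waypoints.

```bash
cat > plan.py <<'E'
from h import *
def tcp(lip,yaw,t):
    y,t=np.radians([yaw,t]); xa=np.array([np.cos(y)*np.cos(t),np.sin(y)*np.cos(t),np.sin(t)])
    za=np.array([-np.cos(y)*np.sin(t),-np.sin(y)*np.sin(t),np.cos(t)])
    return np.array(lip)+.25*xa+.0147*za
E
python3 - <<'E'
from fit import *
from plan import tcp
import pickle
S,T=[pickle.load(open('d0.pkl','rb'))[k] for k in('scene','side')];a,b=.105,.145
o=[(T,(-a,b,.11),(194,191)),(T,(a,b,.11),(248,172)),(T,(a,-b,.11),(318,200)),(T,(-a,-b,.11),(263,222)),(T,(-a,-b,0),(265,255)),
(S,(-a,-b,.11),(274,190)),(S,(-a,b,.11),(319,126)),(S,(a,b,.11),(388,145)),(S,(a,-b,0),(347,241)),(S,(-a,-b,0),(274,218))]
x,r=fit(o,[.46,.19,0]); print('basket',x,np.round(r,1).tolist())
p=np.array(status.observe()['position']); c,s=np.cos(x[2]),np.sin(x[2])
lip=np.array([x[0]+c*.03+s*.02,x[1]+s*.03-c*.02,.17]);print(lip)
for t in (12,14,16,18,20,22,24,26,28,30,33,36,39,42):
    q=tcp(lip,-25,t); print(t,np.round((q-p)*100,1),'rv',np.round(-t*np.array([.423,.906]),1),np.round(np.hypot(*q[:2]),3))
E
```

```text
basket [0.45997636 0.19276682 0.11439311] [[-0.7, -1.2], [0.8, -3.6], [0.1, -3.0], [-0.6, 1.3], [-0.9, 4.7], [-1.8, 0.5], [-0.6, -2.1], [1.0, -1.6], [0.9, 3.1], [0.7, 2.0]]
[0.49206316 0.17632184 0.17      ]
12 [2.5 0.9 2.4] rv [ -5.1 -10.9] 0.715
14 [2.3 1.  3.3] rv [ -5.9 -12.7] 0.713
16 [2.  1.2 4.1] rv [ -6.8 -14.5] 0.71
18 [1.8 1.3 4.9] rv [ -7.6 -16.3] 0.708
20 [1.5 1.4 5.7] rv [ -8.5 -18.1] 0.705
22 [1.1 1.6 6.5] rv [ -9.3 -19.9] 0.702
24 [0.8 1.7 7.3] rv [-10.2 -21.7] 0.699
26 [0.4 1.9 8.1] rv [-11.  -23.6] 0.695
28 [0.  2.1 8.8] rv [-11.8 -25.4] 0.691
30 [-0.4  2.3  9.6] rv [-12.7 -27.2] 0.687
33 [-1.1  2.6 10.7] rv [-14.  -29.9] 0.681
36 [-1.8  3.  11.7] rv [-15.2 -32.6] 0.674
39 [-2.6  3.3 12.7] rv [-16.5 -35.3] 0.667
42 [-3.4  3.7 13.6] rv [-17.8 -38.1] 0.659
```

```bash
python3 -m handwheel '0.2 0.1 0.2 -0.4 -0.9 0 0; 0.6 0.2 0.5 -1.2 -2.5 0 0; 1 0.3 0.9 -2 -4.2 0 0; 1.4 0.5 1.3 -2.8 -6 0 0; 1.8 0.6 1.7 -3.6 -7.8 0 0; 2.2 0.8 2.1 -4.4 -9.5 0 0; 2.5 0.9 2.4 -5.1 -10.9 0 0; 2.5 0.9 2.4 -5.1 -10.9 0 0'
python3 -m handwheel '-0.1 0 0.4 -0.4 -0.9 0 0; -0.2 0.1 0.9 -0.8 -1.8 0 0; -0.35 0.2 1.3 -1.3 -2.7 0 0; -0.5 0.3 1.7 -1.7 -3.6 0 0; -0.6 0.35 2.1 -2.1 -4.5 0 0; -0.7 0.4 2.5 -2.5 -5.4 0 0; -0.85 0.45 2.9 -3 -6.3 0 0; -1 0.5 3.3 -3.4 -7.2 0 0'
python3 - <<'E'
from h import *
s=status.observe(); R=np.array(s['tool_rot']);p=np.array(s['position'])
P=np.column_stack([R[:,0],-R[:,1],-R[:,2]]); print(p,'lip',p-P@[.25,0,.0147],'tilt',np.degrees(np.arcsin(P[2,0])))
snap('scene','c4.png')
E
```

```text
time_s: 8.3
position: [0.711, 0.0731, 0.2372]
tool_rot: [[0.886, -0.423, 0.191], [-0.413, -0.906, -0.089], [0.211, -0.0, -0.978]]
ft_force: [-0.5, 0.4, -2.3]
grip_width: 0.0225
gripper_force: 98.1
time_s: 8.97
position: [0.7008, 0.0781, 0.2698]
tool_rot: [[0.851, -0.423, 0.311], [-0.397, -0.906, -0.146], [0.344, 0.001, -0.939]]
ft_force: [-0.3, -0.6, -3.8]
grip_width: 0.0225
gripper_force: 98.1
[0.7007646  0.07810837 0.26975445] lip [0.49251904 0.17511757 0.17005944] tilt 20.09386596517148
```

View pics/c4.png

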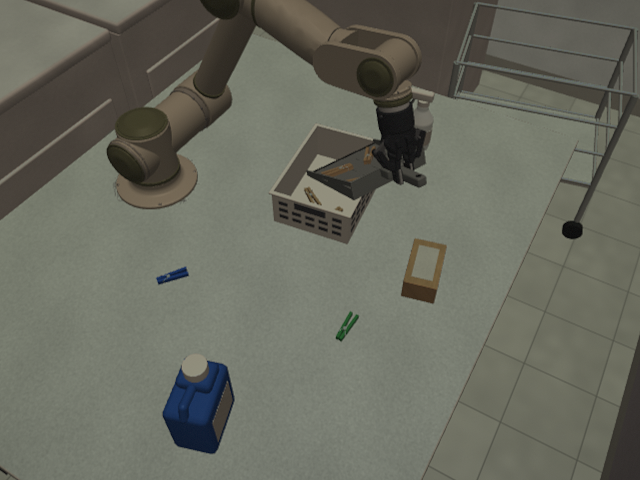

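At 20° tilt the pan's front corner is at (308,177), over the basket, with the pegs still on. I continue tipping slowly.

```bash
python3 -m handwheel '-0.2 0.1 0.4 -0.4 -0.9 0 0; -0.4 0.2 0.8 -0.8 -1.8 0 0; -0.5 0.25 1.2 -1.2 -2.7 0 0; -0.7 0.3 1.6 -1.7 -3.6 0 0; -0.7 0.3 1.6 -1.7 -3.6 0 0; -0.7 0.3 1.6 -1.7 -3.6 0 0; -0.7 0.3 1.6 -1.7 -3.6 0 0; -0.7 0.3 1.6 -1.7 -3.6 0 0'
python3 -m handwheel '-0.2 0.1 0.4 -0.4 -0.9 0 0; -0.4 0.2 0.8 -0.8 -1.8 0 0; -0.6 0.3 1.2 -1.2 -2.7 0 0; -0.8 0.4 1.5 -1.6 -3.7 0 0; -0.8 0.4 1.5 -1.6 -3.7 0 0; -0.8 0.4 1.5 -1.6 -3.7 0 0; -0.8 0.4 1.5 -1.6 -3.7 0 0; -0.8 0.4 1.5 -1.6 -3.7 0 0'
python3 -m handwheel '-0.2 0.1 0.4 -0.4 -0.9 0 0; -0.4 0.2 0.8 -0.9 -1.8 0 0; -0.8 0.35 1.4 -1.5 -3.2 0 0; -1.1 0.5 1.9 -2.2 -4.5 0 0; -1.5 0.7 2.4 -2.8 -5.8 0 0; -1.8 0.9 2.9 -3.4 -7.2 0 0; -1.8 0.9 2.9 -3.4 -7.2 0 0; -1.8 0.9 2.9 -3.4 -7.2 0 0'
python3 -m handwheel '-0.3 0.1 0.4 -0.4 -0.9 0 0; -0.5 0.2 0.7 -0.9 -1.8 0 0; -0.8 0.35 1.1 -1.4 -2.9 0 0; -1.1 0.5 1.3 -1.8 -3.7 0 0; -1.4 0.6 1.6 -2.2 -4.6 0 0; -1.6 0.7 1.9 -2.6 -5.5 0 0; -1.6 0.7 1.9 -2.6 -5.5 0 0; -1.6 0.7 1.9 -2.6 -5.5 0 0'
python3 - <<'E'
from h import *
s=status.observe(); R=np.array(s['tool_rot']);p=np.array(s['position'])
P=np.column_stack([R[:,0],-R[:,1],-R[:,2]]); print(p,'lip',p-P@[.25,0,.0147],'tilt',np.degrees(np.arcsin(P[2,0])))
a=snap('side','c5.png')['color'];b=snap('scene','c5b.png')['color']
f=lambda m,r,c:cv2.resize(m[r:r+240,c:c+200,::-1],(400,480),interpolation=2)
cv2.imwrite('pics/c5m.png',np.hstack([f(a,80,180),f(b,50,260)]))
E
```

```text
time_s: 9.68
position: [0.6941, 0.0809, 0.285]
tool_rot: [[0.828, -0.423, 0.367], [-0.386, -0.906, -0.173], [0.406, 0.001, -0.914]]
ft_force: [-0.2, -0.5, -3.4]
grip_width: 0.023
gripper_force: 98.2
time_s: 10.35
position: [0.686, 0.0849, 0.3002]
tool_rot: [[0.8, -0.423, 0.426], [-0.374, -0.906, -0.198], [0.469, -0.001, -0.883]]
ft_force: [0.3, 0.6, -1.8]
grip_width: 0.0227
gripper_force: 98.2
time_s: 11.02
position: [0.6676, 0.0944, 0.3298]
tool_rot: [[0.733, -0.422, 0.533], [-0.342, -0.907, -0.248], [0.588, -0.0, -0.809]]
ft_force: [-0.7, 0.1, -1.7]
grip_width: 0.0223
gripper_force: 98.3
time_s: 11.68
position: [0.6518, 0.1012, 0.3486]
tool_rot: [[0.673, -0.422, 0.607], [-0.313, -0.906, -0.283], [0.67, 0.0, -0.742]]
ft_force: [0.3, -0.4, -2.2]
grip_width: 0.0225
gripper_force: 98.3
[0.65179692 0.10119013 0.34855136] lip [0.49249492 0.17538918 0.17013201] tilt 42.06923113206384
```

View pics/c5m.png

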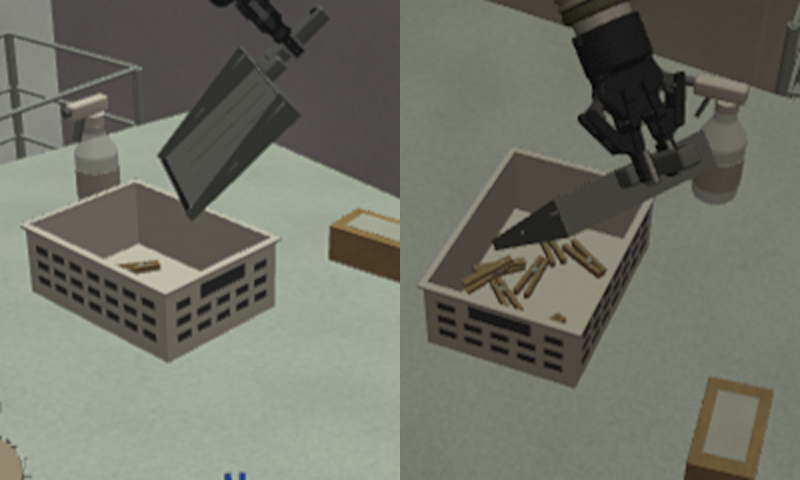

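The pan is empty in both views, and the pegs lie in the basket (right panel, about (460–610, 240–320)). I now level the pan, carry it back and set it down.

```bash
python3 -m handwheel '0 0 1.5 0 0 0 0; 0 0 3 0 0 0 0; 0.8 -0.4 2 2.1 4.6 0 0; 1.6 -0.7 1 4.3 9.1 0 0; 2.5 -1 -0.2 6.4 13.7 0 0; 3.3 -1.4 -1.6 8.5 18.1 0 0; 4 -1.7 -3 10.4 22.3 0 0; 4.6 -2 -4.3 12.2 26.1 0 0'
python3 -m handwheel '0.2 -0.3 -1.4 1.4 3 0 0; 0 -0.6 -2.8 2.8 6 0 0; -0.3 -0.9 -4.2 4.2 9 0 0; -0.8 -1.3 -6 5.6 12 0 0; -1.2 -1.6 -6.4 5.6 12 0 0; -1.2 -3.5 -6.4 5.6 12 0 0; -1.2 -5.5 -6.4 5.6 12 0 0; -1.2 -7.5 -6.4 5.6 12 0 0'
python3 - <<'E'
from h import *
s=status.observe(); R=np.array(s['tool_rot']);p=np.array(s['position']);print(p)
from scipy.spatial.transform import Rotation as Ro
G=np.array([[.97,-.242,0],[-.242,-.97,0],[0,0,-1]])
print('to go',([.643,-.263,.0177]-p)*100,np.degrees(Ro.from_matrix(G@R.T).as_rotvec()))
E
```

```text
time_s: 12.45
position: [0.6988, 0.0804, 0.3045]
tool_rot: [[0.883, -0.423, 0.205], [-0.412, -0.906, -0.095], [0.226, -0.0, -0.974]]
ft_force: [0.3, 0.5, -2.6]
grip_width: 0.0225
gripper_force: 98.2
time_s: 13.12
position: [0.6859, 0.0051, 0.2405]
tool_rot: [[0.906, -0.422, -0.001], [-0.422, -0.906, 0.0], [-0.001, 0.0, -1.0]]
ft_force: [1.0, -0.3, -2.2]
grip_width: 0.0228
gripper_force: 98.2
[0.68588273 0.00513464 0.24046445]
to go [ -4.28827324 -26.81346363 -22.27644484] [-0.01262428 -0.06433675 10.97022252]
```

```bash
python3 -m handwheel '-0.5 -3.5 0 0 0 1.5 0; -1 -7 0 0 0 3 0; -1.7 -10.5 0 0 0 4.5 0; -2.3 -14 0 0 0 6 0; -3 -17.5 0 0 0 8 0; -3.5 -21 0 0 0 9.5 0; -4 -24.5 0 0 0 11 0; -4.3 -26.8 0 0 0 11 0'
python3 -m handwheel '0 0 -2 0 0 0 0; 0 0 -5 0 0 0 0; 0 0 -8 0 0 0 0; 0 0 -11 0 0 0 0; 0 0 -14 0 0 0 0; 0 0 -17 0 0 0 0; 0 0 -19 0 0 0 0; 0 0 -20 0 0 0 0'
python3 -m handwheel '0 0 -0.5 0 0 0 0; 0 0 -1 0 0 0 0; 0 0 -1.4 0 0 0 0; 0 0 -1.7 0 0 0 0; 0 0 -2 0 0 0 0; 0 0 -2.2 0 0 0 0; 0 0 -2.2 0 0 0 0; 0 0 -2.2 0 0 0 0'
```

```text
time_s: 13.78
position: [0.6419, -0.2656, 0.2405]
tool_rot: [[0.97, -0.243, -0.001], [-0.243, -0.97, 0.0], [-0.001, 0.0, -1.0]]
ft_force: [0.2, 0.1, -2.3]
grip_width: 0.0224
gripper_force: 98.3
time_s: 14.45
position: [0.6415, -0.2614, 0.0374]
tool_rot: [[0.97, -0.242, -0.005], [-0.242, -0.97, 0.003], [-0.005, -0.002, -1.0]]
ft_force: [-0.8, -0.7, -1.8]
grip_width: 0.0231
gripper_force: 98.2
time_s: 15.12
position: [0.6431, -0.262, 0.0195]
tool_rot: [[0.97, -0.242, 0.0], [-0.242, -0.97, -0.0], [0.0, 0.0, -1.0]]
ft_force: [0.2, -0.9, -2.3]
grip_width: 0.0229
gripper_force: 98.2
```

```bash
python3 -m handwheel '0 0 -0.1 0 0 0 0; 0 0 -0.2 0 0 0 0; 0 0 -0.2 0 0 0 0; 0 0 -0.2 0 0 0 0'
python3 -m handwheel '0 0 0 0 0 0 1; 0 0 0 0 0 0 1; 0 0 0 0 0 0 1; 0 0 0 0 0 0 1; 0 0 0 0 0 0 1; 0 0 0 0 0 0 1; 0 0 0 0 0 0 1; 0 0 0 0 0 0 1'
python3 -m handwheel '0 0 1 0 0 0 1; 0 0 3 0 0 0 1; 0 0 6 0 0 0 1; 0 0 9 0 0 0 1; 0 0 12 0 0 0 1; 0 0 15 0 0 0 1; 0 0 18 0 0 0 1; 0 0 18 0 0 0 1'
python3 - <<'E'
from h import *
a=snap('side','e5.png')['color'];b=snap('scene','e5b.png')['color']
f=lambda m,r,c:cv2.resize(m[r:r+300,c:c+250,::-1],(400,480),interpolation=2)
cv2.imwrite('pics/e5m.png',np.hstack([f(a,120,190),f(b,90,180)]))
E
```

```text
time_s: 15.45
position: [0.6432, -0.2621, 0.0179]
tool_rot: [[0.97, -0.242, 0.001], [-0.242, -0.97, -0.0], [0.001, 0.0, -1.0]]
ft_force: [-1.8, -0.6, 1.8]
grip_width: 0.0225
gripper_force: 98.9
time_s: 16.12
position: [0.643, -0.262, 0.0173]
tool_rot: [[0.97, -0.242, -0.0], [-0.242, -0.97, 0.0], [-0.0, -0.0, -1.0]]
ft_force: [0.7, 0.2, -1.2]
grip_width: 0.0853
gripper_force: 0.0
time_s: 16.78
position: [0.6445, -0.2629, 0.2055]
tool_rot: [[0.97, -0.242, 0.01], [-0.242, -0.97, -0.006], [0.012, 0.004, -1.0]]
ft_force: [-0.1, -0.4, 0.4]
grip_width: 0.0852
gripper_force: 0.0
```

View pics/e5m.png

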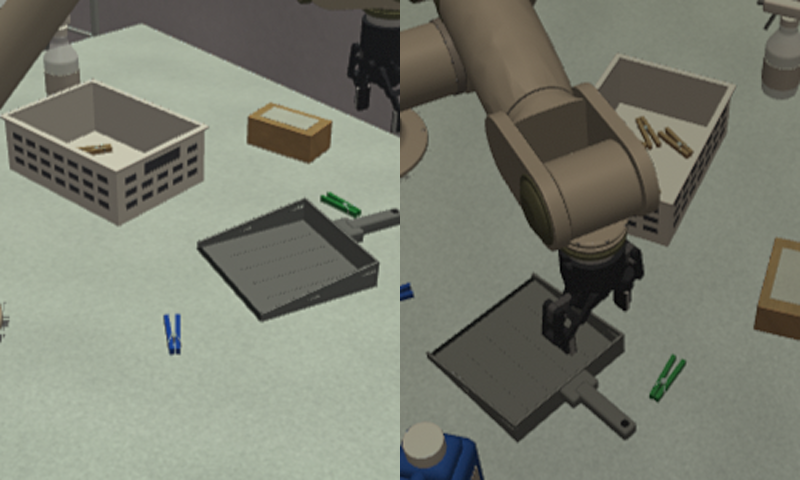

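The pan is empty and flat on the counter, the gripper is clear of everything, and no pegs lie outside the basket. I hand in the job.

```bash
python3 -c "
from rig import env
print(env.close_job())"
```

```text
the job is handed in; nothing more can be done
None
```

All four pegs were tipped into the basket, the empty dustpan is back flat on the counter, and the jug, spray bottle and carton were not touched; I handed the job in at about 17 s, and no verdict came back.

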